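# Clear the lid of a new chest and hold it open at 60 degrees for the stay to be fitted

## Task

I am about to screw the lid stay onto this little plywood chest. Take the turned wooden knob off its lid, set it down gently on the bottom of the deep round tub (do not drop it) and let go; only then lift the lid and hold it open at 60 degrees from shut, without letting it fall back on the way. Finish while still holding the lid steady there; keep the tub upright and leave the coat peg, drawknife, lid stay and screwdriver where they lie.

Things in the scene. Friction and masses are not known exactly. Their poses are not given: they have to be found in the camera images.
- chest: Plywood chest, does not move. Origin: centre of its underside on the bench; z up; its front (-x) roughly faces the robot. Carcass 220 (x) by 280 (y) by 118 mm high; top of the shut lid 130 mm above the bench. The hinge line runs along the chest's y at x = +110, z = 118 mm (top edge of the far side). The knob first stands on the lid between its middle and far edge.
- lid: The chest's lid: plywood, 235 (x) by 280 (y) by 12 mm, its front edge overhangs the chest by 15 mm. With its pull it weighs 0.45 to 0.9 kg. Plain free hinge: it falls shut when let go at any angle below about 75 degrees. Origin: middle of the hinge line, at the lid's underside; -x axis points to its front edge, z is its upward normal.
- lid_angle (a joint): Lid angle in rad: 0 shut, growing as the front edge rises; 1.047 is 60 degrees; stop at 1.8.
- pull (a point): Middle of the round bar of the dark steel bow pull on the lid's top, near the front edge: bar 12 mm thick, 128 mm long, along y (parallel to the hinge), on 12 mm posts 58 mm either side of the middle. It lies 195 mm from the hinge line along the lid, 36 mm above the lid's top; lid shut: 166 mm above the bench. The bar can turn between finger pads, so the tool may stay upright.
- knob: Turned pale wooden knob, 40 g, 52 mm high: a 26 mm round foot under a ball 44 mm in diameter. Origin: centre of the foot's underside; z up through the ball. At first stands upright on the shut lid.
- knob_center (a point): Centre of the knob's ball, 30 mm above the foot's underside.
- tub: Deep white plastic tub, round, open at the top, loose, 0.3 kg, 95 mm high; outside diameter 174 mm at the rim, inside 158 mm at the top narrowing to 140 mm at the bottom; floor 5 mm thick. Origin: centre of its underside. Stands either to the left or to the right of the chest.
- coat_peg: Bystander: white stone-chip disc, 100 mm across and 11 mm thick, on a dark wooden peg 36 mm thick, 56 mm high in all, standing on the other side of the chest from the tub. Origin: centre of its underside.
- drawknife: Bystander: drawknife lying on the bench beyond the chest, 390 mm long (y) by 115 mm, with two 44 mm wooden ball handles. Origin: on the bench midway between the balls.
- lid_stay: Bystander: flat steel folding lid stay, 200 by 60 mm, 8 mm thick, lying between robot and chest on the left. Origin: near its middle, on the bench.
- screwdriver: Bystander: screwdriver 200 mm long, lying between robot and chest on the right. Origin: under its middle.
There are look-alikes about, which are no part of the job. There is more than one size of the knob; the job needs the middle-sized.

How it is judged:
By the outcome, as a careful person would: the job done as asked, in the order asked, and still so for the second after the job is handed in, while the arm keeps its last pose, push and grip.
It also fails if it takes over 58 s, if anything falls off the work surface, if the arm or the gripper's body presses on something with over 40 N, if the wrist force passes 120 N, or if a joint passes its speed limit or range.

## Robot

A 6-joint arm with a two-finger parallel gripper is mounted at the origin on the work surface. World frame = base frame: x ahead of the robot, y to its left, z up, the work surface at z = 0. Lengths are in m, angles in rad, forces in N, time in s.
With the tool pointing down it reaches from about 0.35 to 0.775 m from the base axis. Payload 5.5 kg.
Tool frame: the origin (TCP) lies on the front face of the gripper's body, between the roots of the fingers; the fingertips stand 73 mm ahead of it and the grasp point (between the pads) lies 54 mm ahead of it; z points along the fingers, y is the line along which they close (so a half turn about z gives the same grasp; the last joint's range is limited). The gripper opens to 85 mm and grips with 20 to 120 N. Pads are 22 mm wide; open, the fingers measure 114 mm over their backs; the gripper's body (76 mm by 85 mm) begins 54 mm behind the grasp point. The pads swing forward as they close: fully open they stand 13 mm farther back than shut.
Start: joints at [-1.349, 0.313, 0.046, 1.304, 0, 1.431], TCP at [0.204, -0.538, 0.304] pointing down, gripper open.
Joint ranges: [-2.76, 2.76], [-0.86, 1.69], [-1.03, 1.26], [-2.2, 2.34], [-1.47, 1.5], [-3.14, 3.14]. Speed limits (rad/s): [2.57, 2.57, 3.14, 3.14, 3.14, 3.14].

## Interface

Orientations are given as a unit quaternion [w, x, y, z].
In Python, from cell import manip gives the robot as it stands.
- The arm moves only by the shell command python3 -m jog 'ROWS' [OPENING]. ROWS is JSON, a list of rows, each a list of 6 numbers: the shift along the tool's x, y, z in m, then the turn, a rotation vector about the tool's x, y, z in degrees. A call has 1 to 12 rows; each row is the pose to reach, as a shift and turn from the pose commanded when the call began, along the tool's axes at that moment; what a row does not reach only later rows make up. A row lasts 1/8 s, in which the tool goes at most 62.5 mm and 10.7 degrees, less where a joint would pass 70% of its speed; a pose out of reach is approached as far as the arm can. A call with a gripper value outside its range is refused whole. OPENING is the finger opening in m, from 0 to 0.0854, set as the call begins (- or left out, the last holds). The fingers move at their own pace and stop on an object; the grip force is fixed at half the most. Time passes only in rows, so rows that repeat a pose let the fingers close. It gives the time, the measured TCP pose, the force, the opening and the grip force at its end, in the units of the state.
- manip.observe(): the state, without advancing time (a new reading comes with each control period).
- manip.snapshot(name): name is "side" or "top" or "wrist"; returns a dict with "img" (384x512x3 uint8, blue, green, red), "camera_matrix" (3x3 intrinsics, pixels), "k1" (the pictures are not rectified: a ray, as slopes to the right and down, at radius r is drawn at 1 + k1 r^2 times it, then the intrinsics apply), "R" (3x3) and "t" (3): a world point X has camera coordinates R X + t. Camera axes: x right, y down, z forward; pixel columns grow to the right and rows downward; lengths in m; the calibration is good to about 2 mm. A picture is of the moment at which its call begins. There is no depth.
- manip.finish_job(): hands the job in; it is judged then, once.
The state is a dict: "t": time; "joint_positions": joint angles; "joint_velocities": joint speeds; "tau": joint torques, N m; "ee_pos": TCP position; "ee_rot": TCP orientation; "contact_force": force on the tool from outside, world axes, zero at the start; "ft_torque": the same for the moment, N m; "finger_gap": opening from 0.0 (shut) to 1.0 (fully open); "grasp_force": force on a finger pad.
Only numpy, scipy, OpenCV 4.12 (cv2) and the standard library are available. Lean on these libraries where they do the work, as an engineer would, in place of code of your own. Each camera call takes 0.05 s, during which the arm holds its last target. There are 200 camera calls.

## Working session

There is one attempt and no reset: what is moved stays moved. The work goes in short steps, Python scripts to look and compute and a shell command to move; the robot and the scene stay as the last step left them, time stands still between calls to the robot, and variables do not carry over. Pictures are saved under pics/ and viewed, at most 10 in all, crops included, and the job is handed in when it is done.

```bash
ls; mkdir -p pics
cat > h.py <<'E'
import numpy as np, cv2
from cell import manip
from scipy.spatial.transform import Rotation as Ro
def snap(n):
    s=manip.snapshot(n); s['R']=np.array(s['R']); s['t']=np.array(s['t']); s['K']=np.array(s['camera_matrix']); return s
def proj(s,X):
    c=s['R']@np.array(X)+s['t']; u=c[:2]/c[2]; u=u*(1+s['k1']*(u@u)); return (s['K']@[u[0],u[1],1])[:2]
def ray(s,p):
    d=np.linalg.inv(s['K'])@[p[0],p[1],1]; d=d[:2]; u=d.copy()
    for _ in range(20): u=d/(1+s['k1']*(u@u))
    return -s['R'].T@s['t'], s['R'].T@np.array([u[0],u[1],1])
def onz(s,p,z):
    o,d=ray(s,p); return o+d*(z-o[2])/d[2]
def tri(s1,p1,s2,p2):
    o,d=ray(s1,p1);q,e=ray(s2,p2);d/=np.linalg.norm(d);e/=np.linalg.norm(e)
    a,b=np.linalg.lstsq(np.c_[d,-e],q-o,rcond=None)[0]; return (o+a*d+q+b*e)/2, np.linalg.norm(o+a*d-q-b*e)
def st():
    o=manip.observe(); print('t',round(o['t'],2),'p',np.round(o['ee_pos'],4),'q',np.round(o['ee_rot'],4),'F',np.round(o['contact_force'],1),'gap',round(float(o['finger_gap']),3),'gf',np.round(o['grasp_force'],1),'j',np.round(o['joint_positions'],2)); return o
def delta(X):
    o=manip.observe(); q=o['ee_rot']; R=Ro.from_quat([q[1],q[2],q[3],q[0]]).as_matrix()
    return R.T@(np.array(X)-o['ee_pos'])
E
python3 - <<'E'
from h import *
st()
for n in ['side','top','wrist']:
    s=snap(n); cv2.imwrite(f'pics/{n}0.png',s['img']); print(n,-s['R'].T@s['t'])
a=[cv2.imread(f'pics/{n}0.png') for n in ['side','top']]
E
```

```text
pics
t 0.0 p [ 0.2034 -0.5374  0.303 ] q [-9.000e-04  9.837e-01  1.799e-01 -0.000e+00] F [-0.4  0.5 -0.4] gap 1.001 gf 0.0 j [-1.35  0.31  0.04  1.3  -0.    1.43]
side [0.48302328 1.0049731  0.79789299]
top [0.46518998 0.01341223 1.23854623]
wrist [ 0.27052462 -0.51093395  0.37438519]
```

View pics/top0.png

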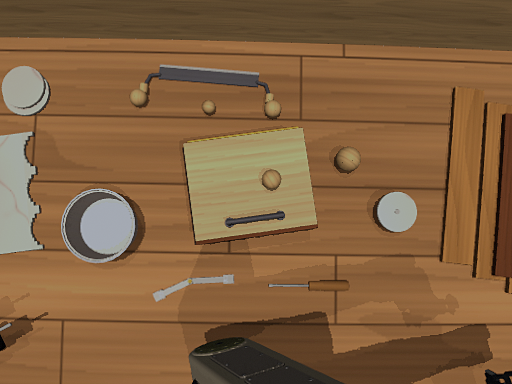

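View pics/side0.png

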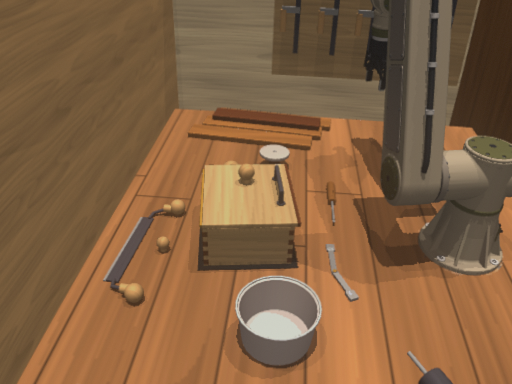

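Top view: the knob is on the lid at (271,179), with the pull from (229,222) to (283,215). The tub is on the left, rim around (99,226), and the coat peg is on the right at (397,212). The look-alike knobs at (208,107) and (348,159) stand on the bench. In the side view the knob is at (246,172), the pull runs from (277,170) to (282,202), and the tub rim is at (278,300).

```bash
cat > m.py <<'E'
from h import *
T=snap('top');S=snap('side')
def roi(im,x0,y0,x1,y1):
    m=np.zeros(im.shape[:2],bool);m[y0:y1,x0:x1]=1;return m
# pull: dark pixels
def dark(s,r):
    h=cv2.cvtColor(s['img'],cv2.COLOR_BGR2HSV); m=(h[...,2]<85)&roi(h,*r)
    n,l,stt,c=cv2.connectedComponentsWithStats(m.astype(np.uint8)); i=1+np.argmax(stt[1:,4]); ys,xs=np.where(l==i); return np.c_[xs,ys]
p=dark(T,(215,200,295,232)); v=cv2.fitLine(p.astype(np.float32),2,0,.01,.01).ravel()
t=(p-v[2:])@v[:2]; A=v[2:]+v[:2]*t.min();B=v[2:]+v[:2]*t.max()
a,b=onz(T,A,.166),onz(T,B,.166); print('bar',A,B,a,b,np.linalg.norm(a-b),'mid',(a+b)/2,'yaw of y',np.degrees(np.arctan2(-(a-b)[0],(a-b)[1])))
p2=dark(S,(265,160,295,208)); print('side bar bbox',p2.min(0),p2.max(0),'pred ends',proj(S,a),proj(S,b))
# knob
for n,s,r in (('T',T,(255,165,290,193)),('S',S,(232,158,262,188))):
    x0,y0,x1,y1=r; im=cv2.resize(s['img'][y0:y1,x0:x1],None,fx=8,fy=8,interpolation=cv2.INTER_CUBIC)
    g=cv2.GaussianBlur(cv2.cvtColor(im,cv2.COLOR_BGR2GRAY),(0,0),5)
    c=cv2.HoughCircles(g,cv2.HOUGH_GRADIENT,1,200,param1=60,param2=10,minRadius=55,maxRadius=100)
    print(n,c if c is None else c[0][0]/8+[x0,y0,0]); 
    if c is not None:
        s['k']=(c[0][0]/8+[x0,y0,0])[:2]-.5+.5/8; q=c[0][0]; cv2.circle(im,(int(q[0]),int(q[1])),int(q[2]),(0,0,255),1)
    cv2.imwrite(f'pics/k{n}.png',im)
print('knob',onz(T,T['k'],.16),tri(T,T['k'],S,S['k']))
# tub rim outer ellipse in top
h=cv2.cvtColor(T['img'],cv2.COLOR_BGR2HSV); m=((h[...,1]<70)&roi(h,50,180,145,272)).astype(np.uint8)
cs,_=cv2.findContours(m,cv2.RETR_EXTERNAL,cv2.CHAIN_APPROX_NONE); c=max(cs,key=cv2.contourArea); e=cv2.fitEllipse(cv2.convexHull(c)); print('tub ell',e)
w=np.array([onz(T,q[0],.095) for q in cv2.convexHull(c)])
print('tub c',onz(T,e[0],.095), 'circ',cv2.minEnclosingCircle((w[:,:2]*1000).astype(np.float32)))
cc=onz(T,e[0],.095)
# lid far corners/outer
h=cv2.cvtColor(T['img'],cv2.COLOR_BGR2HSV); print('px knob lid tab',h[185,240],h[250,240],h[160,170])
E
python3 m.py
```

```text
bar [225.7858561  222.46594576] [284.04650213 214.33312766] [0.48895235 0.04785052 0.166     ] [ 0.50891873 -0.07996445  0.166     ] 0.12936508004601485 mid [ 0.49893554 -0.01605697  0.166     ] yaw of y 8.878597347187402
side bar bbox [278 191] [283 204] pred ends [281.46905195 193.13622257] [276.11101849 166.49833715]
T None
S NoneTraceback (most recent call last):
  File "m.py", line 22, in <module>
    print('knob',onz(T,T['k'],.16),tri(T,T['k'],S,S['k']))
                       ~^^^^^
KeyError: 'k'
```

```bash
python3 - <<'E'
s=open('m.py').read()
i=s.index('# knob');j=s.index("print('knob'")
s=s[:i]+'''
for n,s,r,th in (('T',T,(255,162,292,196),0),('S',S,(232,155,262,190),0)):
    x0,y0,x1,y1=r; L=cv2.cvtColor(s['img'],cv2.COLOR_BGR2HSV)[y0:y1,x0:x1,0]
    t,m=cv2.threshold(L,0,255,cv2.THRESH_BINARY_INV+cv2.THRESH_OTSU)
    k,l,q,c=cv2.connectedComponentsWithStats(cv2.medianBlur(m,3)); i=1+np.argmax(q[1:,4])
    print(n,t,q[i],c[i]+[x0,y0]); s['k']=c[i]+[x0,y0]
    im=s['img'][y0:y1,x0:x1]; vis=cv2.hconcat([im,cv2.cvtColor(((l==i)*255).astype(np.uint8),cv2.COLOR_GRAY2BGR)]); cv2.imwrite(f'pics/k{n}.png',cv2.copyMakeBorder(cv2.resize(vis,None,fx=5,fy=5,interpolation=0),0,180-vis.shape[0]*5,0,400-vis.shape[1]*5,0))
cv2.imwrite('pics/k.png',cv2.vconcat([cv2.imread('pics/kT.png'),cv2.imread('pics/kS.png')]))
'''+s[j:]
open('m.py','w').write(s)
E
python3 m.py
```

```text
bar [225.78667199 222.48819566] [284.03788117 214.26845691] [0.48890368 0.04784772 0.166     ] [ 0.50906085 -0.07994394  0.166     ] 0.12937164063359438 mid [ 0.49898227 -0.01604811  0.166     ] yaw of y 8.963673713478629
side bar bbox [278 191] [283 204] pred ends [281.4888873  193.13701137] [276.05785436 166.49857621]
T 21.0 [  0   6  37  27 604] [270.98675497 181.51655629]
S 15.0 [  0   0  30  10 267] [246.96629213 159.00749064]
knob [ 0.58173346 -0.05059524  0.16      ] (array([ 0.58113648, -0.04805687,  0.20083449]), np.float64(0.007591799110465781))
tub ell ((98.38114166259766, 225.34727478027344), (73.94243621826172, 76.2345199584961), 71.49048614501953)
tub c [0.47849073 0.34736269 0.095     ] circ ((478.7391357421875, 346.4383850097656), 89.72941589355469)
px knob lid tab [ 22  97 165] [ 14 147 142] [ 14 146 143]
```

View pics/k.png

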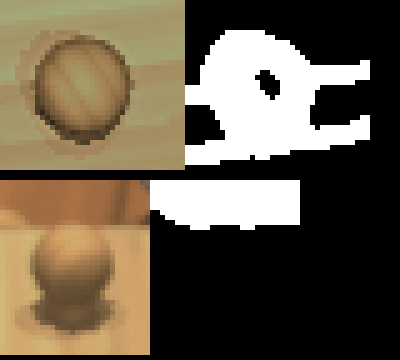

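The crops show the ball clearly even though the hue mask failed. It is centred at about (271.2,178.5) in the top view and (245.9,172.1) in the side view.

Run:
```python
from h import *
T=snap('top');S=snap('side')
print(onz(T,(271.2,178.5),.16),onz(S,(245.9,172.1),.16),tri(T,(271.2,178.5),S,(245.9,172.1)))
# tub check in side view: project predicted rim circle outline
for c,r,z in (((.4785,.347),.087,.095),):
    P=np.array([proj(S,[c[0]+r*np.cos(a),c[1]+r*np.sin(a),z]) for a in np.linspace(0,6.28,60)]); print('side rim bbox',P.min(0),P.max(0))
W=snap('wrist');o=st()
```

```text
[ 0.58850292 -0.05098713  0.16      ] [ 0.58731988 -0.05008895  0.16      ] (array([ 0.58798473, -0.05103172,  0.15948348]), np.float64(0.0011475563001288253))
side rim bbox [234.8277126  274.39493411] [321.27776649 339.05825921]
t 0.5 p [ 0.2035 -0.5378  0.3039] q [0.     0.9837 0.1799 0.    ] F [-0.3 -0.2 -0.1] gap 1.001 gf 0.0 j [-1.35  0.31  0.05  1.3   0.    1.43]
```

```bash
python3 -m jog '[[0.05,-0.03,0.002,0,0,-7],[0.1,-0.06,0.004,0,0,-14],[0.15,-0.09,0.006,0,0,-21],[0.2,-0.12,0.008,0,0,-28],[0.25,-0.15,0.01,0,0,-35],[0.3,-0.18,0.012,0,0,-43],[0.35,-0.21,0.014,0,0,-51],[0.4,-0.24,0.016,0,0,-59],[0.45,-0.27,0.018,0,0,-67],[0.5,-0.3,0.02,0,0,-74],[0.532,-0.3195,0.02,0,0,-78.3],[0.532,-0.3195,0.02,0,0,-78.3]]' 0.0854
python3 - <<'E'
from h import *
st(); print(delta([.588,-.0505,.212]), delta([.588,-.0505,.24]))
W=snap('wrist');cv2.imwrite('pics/w1.png',W['img']);print(proj(W,[.588,-.0505,.16]),proj(W,[.499,-.016,.166]))
E
```

```text
t: 2.0
ee_pos: [0.5892, -0.0484, 0.2835]
ee_rot: [-0.0, 0.648, 0.762, 0.0]
contact_force: [-0.7, 0.5, -0.0]
finger_gap: 0.999
grasp_force: 0.0
t 2.0 p [ 0.5892 -0.0484  0.2835] q [-0.000e+00  6.477e-01  7.619e-01  1.000e-04] F [-0.7  0.5 -0. ] gap 0.999 gf 0.0 j [-0.22  0.35  0.05  1.27  0.    1.19]
[-0.00188733 -0.00148881  0.07145054] [-0.00188314 -0.00148638  0.04345054]
[251.13946148 213.86642777] [129.75108435 150.29340341]
```

View pics/w1.png

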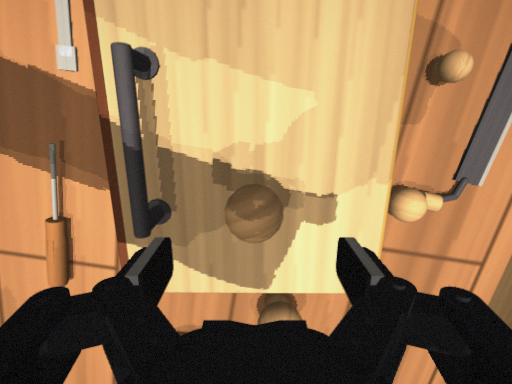

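The ball appears at (254,213), against a prediction of (251,214). The bar runs from (121,47) to (140,232). Both agree, so I can descend.

```bash
python3 -m jog '[[-0.002,0,0.02,0,0,0],[-0.002,0,0.045,0,0,0],[-0.002,0,0.06,0,0,0],[-0.002,0,0.07,0,0,0],[-0.002,0,0.072,0,0,0],[-0.002,0,0.072,0,0,0]]'
python3 -m jog '[[0,0,0,0,0,0],[0,0,0,0,0,0],[0,0,0,0,0,0],[0,0,0,0,0,0],[0,0,0,0,0,0],[0,0,0,0,0,0]]' 0.03
```

```text
t: 2.8
ee_pos: [0.5886, -0.0528, 0.2124]
ee_rot: [0.0, 0.649, 0.761, 0.0]
contact_force: [0.1, -0.4, 0.8]
finger_gap: 1.0
grasp_force: 0.0
t: 3.55
ee_pos: [0.5887, -0.0527, 0.2127]
ee_rot: [0.001, 0.649, 0.761, 0.0]
contact_force: [-0.8, 0.1, 5.4]
finger_gap: 0.481
grasp_force: 60.8
```

```bash
python3 -m jog '[[0,0,-0.01,0,0,0],[0,0,-0.03,0,0,0],[0,0,-0.055,0,0,0],[0,0,-0.075,0,0,0],[0,0,-0.08,0,0,0],[0,0,-0.08,0,0,0]]'
python3 - <<'E'
from h import *
o=st(); W=snap('wrist');S=snap('side')
k=o['ee_pos']-[0,0,.054]; print(proj(W,k),proj(S,k))
a=W['img'][150:384,130:390]; p=proj(S,k).astype(int); b=cv2.resize(S['img'][p[1]-40:p[1]+50,p[0]-40:p[0]+50],(468,468)); a=cv2.resize(a,None,fx=1.2,fy=1.2)
c=np.zeros((468,780,3),np.uint8); c[:a.shape[0],:a.shape[1]]=a; c[:,312:]=b; cv2.imwrite('pics/g.png',c)
print(delta([.4785,.347,.3]))
E
```

```text
t: 4.3
ee_pos: [0.5883, -0.0526, 0.2917]
ee_rot: [-0.0, 0.649, 0.761, -0.0]
contact_force: [-0.1, -0.1, -1.5]
finger_gap: 0.483
grasp_force: 60.7
t 4.3 p [ 0.5883 -0.0526  0.2917] q [-0.      0.6492  0.7606 -0.    ] F [-0.1 -0.1 -1.5] gap 0.483 gf 60.7 j [-0.23  0.35  0.06  1.29 -0.    1.19]
[252.56019547 259.36118687] [246.08768718 145.65217332]
[ 0.41179381 -0.0453203  -0.00886963]
```

View pics/g.png

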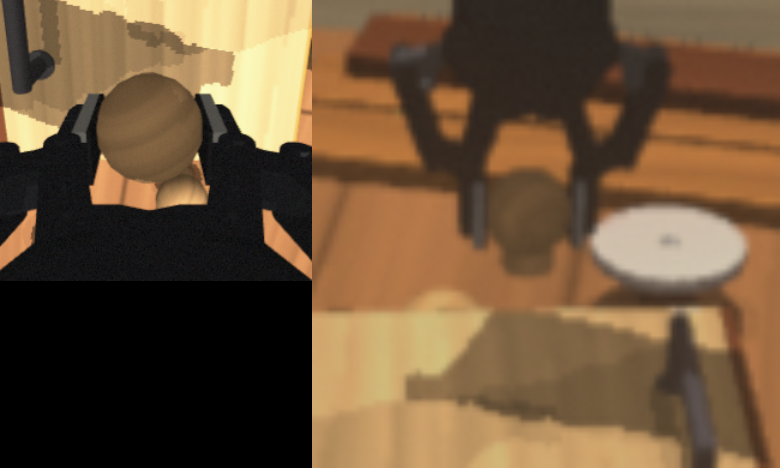

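The knob is held upright. The ball sits between the pads, centred about 54 mm below the TCP, so the foot underside is about 83 mm below it. Next I carry it over the tub.

```bash
python3 -m jog '[[0.012,-0.001,0,0,0,0],[0.04,-0.004,-0.003,0,0,0],[0.08,-0.009,-0.006,0,0,0],[0.12,-0.013,-0.009,0,0,0],[0.165,-0.018,-0.009,0,0,0],[0.21,-0.023,-0.009,0,0,0],[0.255,-0.028,-0.009,0,0,0],[0.3,-0.033,-0.009,0,0,0],[0.34,-0.037,-0.009,0,0,0],[0.375,-0.041,-0.009,0,0,0],[0.4,-0.044,-0.009,0,0,0],[0.412,-0.045,-0.009,0,0,0]]'
python3 -m jog '[[0,0,0.01,0,0,0],[0,0,0.03,0,0,0],[0,0,0.06,0,0,0],[0,0,0.085,0,0,0],[0,0,0.095,0,0,0],[0,0,0.095,0,0,0]]'
python3 - <<'E'
from h import *
o=st(); T=snap('top');W=snap('wrist'); print(delta([.4785,.347,.09]))
cv2.imwrite('pics/t2.png',cv2.hconcat([cv2.resize(T['img'][160:290,30:170],(390,362)),cv2.resize(W['img'],(400,362))[:,:]]))
E
```

```text
t: 5.9
ee_pos: [0.4779, 0.3487, 0.3002]
ee_rot: [-0.0, 0.648, 0.761, -0.001]
contact_force: [0.7, -0.4, -0.1]
finger_gap: 0.483
grasp_force: 60.7
t: 6.65
ee_pos: [0.4791, 0.3463, 0.2051]
ee_rot: [-0.0, 0.65, 0.76, -0.001]
contact_force: [-0.2, 0.4, 0.1]
finger_gap: 0.485
grasp_force: 60.7
t 6.65 p [0.4791 0.3463 0.2051] q [-2.000e-04  6.496e-01  7.602e-01 -9.000e-04] F [-0.2  0.4  0.1] gap 0.485 gf 60.7 j [ 0.49  0.39 -0.09  1.09 -0.    1.9 ]
[ 0.00014493 -0.00142987  0.11670507]
```

View pics/t2.png

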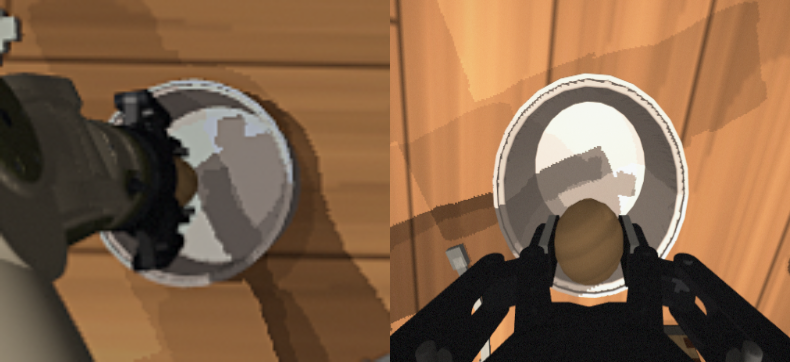

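The wrist view shows the knob above the tub, centred left to right. I'll check the rim numerically before going down.

Run:
```python
from h import *
W=snap('wrist')
a=np.linspace(0,6.283,720)
P=np.array([proj(W,[.4785+.087*np.cos(t),.347+.087*np.sin(t),.095]) for t in a])
print('pred left/right/top',P.min(0),P.max(0))
h=cv2.cvtColor(W['img'],cv2.COLOR_BGR2HSV); m=(h[...,1]<60)&(h[...,2]>60); m[260:]=0; m[:,:100]=0
m=cv2.morphologyEx(m.astype(np.uint8),cv2.MORPH_OPEN,np.ones((3,3)))
c=max(cv2.findContours(m,0,1)[0],key=cv2.contourArea); print('seen x,y,w,h',cv2.boundingRect(c))
```

```text
pred left/right/top [126.84984964  85.67283725] [375.13106377 319.47795602]
seen x,y,w,h (131, 79, 250, 181)
```

```bash
python3 -m jog '[[0.001,0.001,0.01,0,0,0],[0.002,0.002,0.03,0,0,0],[0.003,0.003,0.055,0,0,0],[0.003,0.003,0.08,0,0,0],[0.003,0.003,0.095,0,0,0],[0.003,0.003,0.105,0,0,0],[0.003,0.003,0.11,0,0,0],[0.003,0.003,0.113,0,0,0],[0.003,0.003,0.114,0,0,0],[0.003,0.003,0.114,0,0,0]]'
python3 -m jog '[[0,0,0.0005,0,0,0],[0,0,0.001,0,0,0],[0,0,0.0015,0,0,0],[0,0,0.002,0,0,0],[0,0,0.002,0,0,0]]'
```

```text
t: 8.05
ee_pos: [0.4819, 0.3507, 0.0922]
ee_rot: [0.0, 0.649, 0.761, 0.0]
contact_force: [0.2, -0.5, -0.6]
finger_gap: 0.483
grasp_force: 60.7
t: 8.68
ee_pos: [0.4817, 0.3506, 0.0898]
ee_rot: [-0.0, 0.649, 0.761, -0.0]
contact_force: [-0.1, -0.2, -0.5]
finger_gap: 0.48
grasp_force: 60.7
```

```bash
python3 -m jog '[[0,0,0.0005,0,0,0],[0,0,0.001,0,0,0],[0,0,0.001,0,0,0]]'
python3 -m jog '[[0,0,0.0005,0,0,0],[0,0,0.001,0,0,0],[0,0,0.001,0,0,0]]'
```

```text
t: 9.05
ee_pos: [0.4817, 0.3506, 0.0888]
ee_rot: [0.0, 0.649, 0.761, -0.0]
contact_force: [-0.1, -0.2, -0.8]
finger_gap: 0.484
grasp_force: 60.7
t: 9.43
ee_pos: [0.4817, 0.3506, 0.0878]
ee_rot: [0.0, 0.649, 0.761, -0.0]
contact_force: [-0.2, -0.5, 0.6]
finger_gap: 0.485
grasp_force: 60.7
```

```bash
python3 -m jog '[[0,0,0.0005,0,0,0],[0,0,0.0005,0,0,0]]'
python3 -m jog '[[0,0,0.0005,0,0,0],[0,0,0.0005,0,0,0]]'
```

```text
t: 9.68
ee_pos: [0.4817, 0.3506, 0.0877]
ee_rot: [0.0, 0.649, 0.761, 0.0]
contact_force: [-0.4, -1.0, 3.9]
finger_gap: 0.485
grasp_force: 61.1
t: 9.93
ee_pos: [0.4817, 0.3506, 0.0877]
ee_rot: [0.0, 0.649, 0.761, 0.0]
contact_force: [-1.7, -1.3, 6.7]
finger_gap: 0.48
grasp_force: 61.4
```

The foot is on the tub floor: Fz rises and the tool has stopped at the expected height. Now I let go and rise.

```bash
python3 -m jog '[[0,0,0,0,0,0],[0,0,0,0,0,0],[0,0,0,0,0,0],[0,0,0,0,0,0]]' 0.066
python3 -m jog '[[0,0,-0.005,0,0,0],[0,0,-0.02,0,0,0],[0,0,-0.05,0,0,0],[0,0,-0.09,0,0,0],[0,0,-0.13,0,0,0],[0,0,-0.17,0,0,0],[0,0,-0.195,0,0,0],[0,0,-0.205,0,0,0],[0,0,-0.205,0,0,0]]'
python3 - <<'E'
from h import *
o=st(); S=snap('side');W=snap('wrist')
cv2.imwrite('pics/t3.png',cv2.hconcat([cv2.resize(S['img'][250:384,200:350],(400,357)),cv2.resize(W['img'],(400,357))]))
c=.0*o['ee_pos']
g=np.array([.49898,-.01605,.166+.052+.06]); print(delta(g))
E
```

```text
t: 10.42
ee_pos: [0.4817, 0.3506, 0.0866]
ee_rot: [0.0, 0.649, 0.761, -0.0]
contact_force: [-0.1, 0.1, -0.7]
finger_gap: 0.774
grasp_force: 0.0
t: 11.55
ee_pos: [0.4819, 0.3507, 0.2926]
ee_rot: [0.0, 0.649, 0.761, 0.001]
contact_force: [0.8, -1.1, -1.1]
finger_gap: 0.772
grasp_force: 0.0
t 11.55 p [0.4819 0.3507 0.2926] q [3.000e-04 6.493e-01 7.606e-01 7.000e-04] F [ 0.8 -1.1 -1.1] gap 0.772 gf 0.0 j [ 0.49  0.36  0.08  1.29 -0.    1.91]
[-0.36464464 -0.03999475  0.01308264]
```

View pics/t3.png

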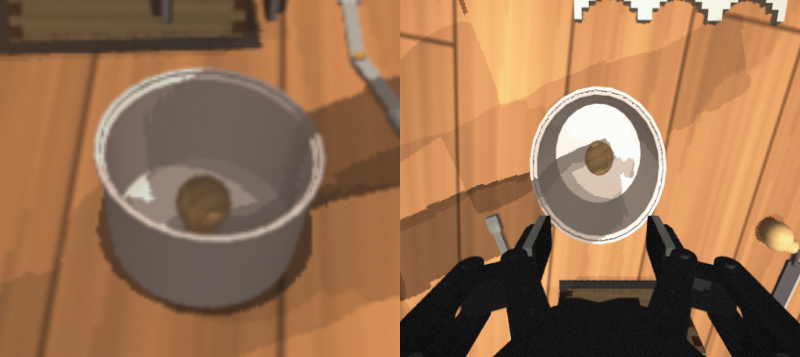

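The knob stands upright in the middle of the tub, at about (205,205) in the left crop. Next is the move to the pull.

```bash
python3 -m jog '[[-0.01,-0.001,0,0,0,0],[-0.035,-0.004,0,0,0,0],[-0.07,-0.008,0.001,0,0,0],[-0.11,-0.012,0.002,0,0,0],[-0.15,-0.016,0.004,0,0,0],[-0.19,-0.021,0.006,0,0,0],[-0.23,-0.025,0.008,0,0,0],[-0.27,-0.03,0.01,0,0,0],[-0.31,-0.034,0.012,0,0,0],[-0.34,-0.037,0.013,0,0,0],[-0.36,-0.04,0.013,0,0,0],[-0.365,-0.04,0.013,0,0,0]]' 0.05
python3 -m jog '[[0,0,0,0,0,0]]'
python3 - <<'E'
from h import *
o=st(); W=snap('wrist')
h=cv2.cvtColor(W['img'],cv2.COLOR_BGR2HSV)
A,B=[.48890,.04785,.166],[.50906,-.07994,.166]
print('pred ends',proj(W,A),proj(W,B)); print(delta([.49898,-.01605,.22]))
cv2.imwrite('pics/w4.png',W['img'])
E
```

```text
t: 13.15
ee_pos: [0.4988, -0.0175, 0.2781]
ee_rot: [-0.001, 0.65, 0.76, -0.0]
contact_force: [0.3, 0.0, -0.4]
finger_gap: 0.583
grasp_force: 0.0
t: 13.28
ee_pos: [0.4992, -0.0162, 0.2784]
ee_rot: [-0.0, 0.65, 0.76, -0.0]
contact_force: [-0.5, 0.3, -0.4]
finger_gap: 0.582
grasp_force: 0.0
t 13.28 p [ 0.4992 -0.0162  0.2784] q [-4.000e-04  6.495e-01  7.603e-01 -1.000e-04] F [-0.5  0.3 -0.4] gap 0.582 gf 0.0 j [-0.19  0.18 -0.19  1.2   0.    1.22]
pred ends [252.88733969 122.69068369] [253.1174927  294.85613291]
[-0.00021643 -0.00021907  0.05854014]
```

View pics/w4.png

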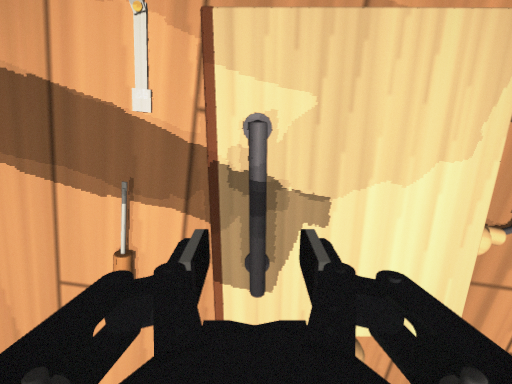

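The bar is vertical at column 258, about 3 mm to tool +y of the prediction, and lies between the fingers. I'll descend and grip.

```bash
python3 -m jog '[[0,0.001,0.01,0,0,0],[0,0.002,0.03,0,0,0],[0,0.002,0.045,0,0,0],[0,0.002,0.055,0,0,0],[0,0.002,0.0585,0,0,0],[0,0.002,0.0585,0,0,0]]'
python3 -m jog '[[0,0,0,0,0,0],[0,0,0,0,0,0],[0,0,0,0,0,0],[0,0,0,0,0,0],[0,0,0,0,0,0]]' 0.0
python3 - <<'E'
from h import *
st()
import numpy as np
for a in np.arange(0,61,5):
    t=np.radians(a); print(a, round(-.195*np.cos(t)+.048*np.sin(t)+.195,4), round(.195*np.sin(t)+.048*np.cos(t)-.048,4))
E
```

```text
t: 14.08
ee_pos: [0.5015, -0.0158, 0.2204]
ee_rot: [0.0, 0.649, 0.761, -0.0]
contact_force: [-0.8, 0.2, 0.5]
finger_gap: 0.588
grasp_force: 0.0
t: 14.7
ee_pos: [0.5012, -0.016, 0.221]
ee_rot: [0.0, 0.649, 0.761, -0.0]
contact_force: [-3.7, -0.6, 6.2]
finger_gap: 0.116
grasp_force: 58.6
t 14.7 p [ 0.5012 -0.016   0.221 ] q [ 2.000e-04  6.493e-01  7.605e-01 -2.000e-04] F [-3.7 -0.6  6.2] gap 0.116 gf 58.6 j [-0.19  0.21 -0.29  1.06 -0.    1.22]
0 0.0 0.0
5 0.0049 0.0168
10 0.0113 0.0331
15 0.0191 0.0488
20 0.0282 0.0638
25 0.0386 0.0779
30 0.0501 0.0911
35 0.0628 0.1032
40 0.0765 0.1141
45 0.0911 0.1238
50 0.1064 0.1322
55 0.1225 0.1393
60 0.1391 0.1449
```

```bash
python3 -m jog '[[0,0.001,-0.004,0,0,0],[0,0.0023,-0.0085,0,0,0],[0,0.0049,-0.0168,0,0,0],[0,0.008,-0.025,0,0,0],[0,0.0113,-0.0331,0,0,0],[0,0.0151,-0.041,0,0,0],[0,0.0191,-0.0488,0,0,0],[0,0.0235,-0.0564,0,0,0],[0,0.0282,-0.0638,0,0,0],[0,0.0333,-0.071,0,0,0],[0,0.0386,-0.0779,0,0,0],[0,0.0386,-0.0779,0,0,0]]'
python3 - <<'E'
from h import *
o=st(); f=np.array([.5015,-.0160]); u=np.array([np.cos(np.radians(9)),np.sin(np.radians(9))])
S=snap('side'); a=S['img'][60:290,130:390]; cv2.imwrite('pics/l1.png',cv2.resize(a,None,fx=2.3,fy=2.3))
E
```

```text
t: 16.2
ee_pos: [0.5381, -0.0101, 0.2993]
ee_rot: [-0.001, 0.649, 0.76, -0.002]
contact_force: [-8.6, -4.6, 0.7]
finger_gap: 0.117
grasp_force: 58.9
t 16.2 p [ 0.5381 -0.0101  0.2993] q [-0.0008  0.6494  0.7605 -0.0017] F [-8.6 -4.6  0.7] gap 0.117 gf 58.9 j [-0.17  0.25 -0.06  1.27 -0.    1.25]
```

View pics/l1.png

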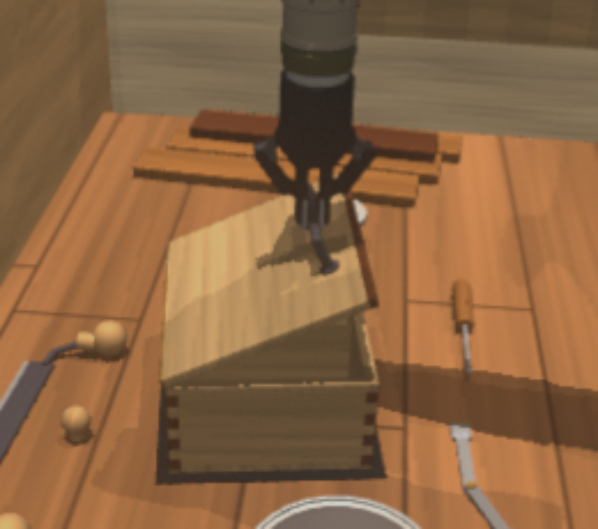

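```bash
python3 -m jog '[[0,0.0057,-0.0067,0,0,0],[0,0.0115,-0.0132,0,0,0],[0,0.0177,-0.0194,0,0,0],[0,0.0242,-0.0253,0,0,0],[0,0.031,-0.0309,0,0,0],[0,0.0379,-0.0362,0,0,0],[0,0.0451,-0.0412,0,0,0],[0,0.0525,-0.0459,0,0,0],[0,0.0601,-0.0502,0,0,0],[0,0.0678,-0.0543,0,0,0],[0,0.0758,-0.058,0,0,0],[0,0.0758,-0.058,0,0,0]]'
python3 -m jog '[[0,0.004,-0.0018,0,0,0],[0,0.0081,-0.0034,0,0,0],[0,0.0122,-0.0049,0,0,0],[0,0.0163,-0.0062,0,0,0],[0,0.0203,-0.0073,0,0,0],[0,0.0219,-0.0077,0,0,0],[0,0.0219,-0.0077,0,0,0],[0,0.0219,-0.0077,0,0,0]]'
```

```text
t: 17.75
ee_pos: [0.6136, 0.0019, 0.3605]
ee_rot: [0.001, 0.649, 0.76, 0.0]
contact_force: [-10.1, -3.5, 11.9]
finger_gap: 0.112
grasp_force: 62.0
t: 18.75
ee_pos: [0.6352, 0.0052, 0.3681]
ee_rot: [0.002, 0.649, 0.76, 0.0]
contact_force: [-7.6, -4.5, 11.0]
finger_gap: 0.113
grasp_force: 63.1
```

Run:
```python
from h import *
st()
S=snap('side');T=snap('top')
np.savez('s.npz',**{k:S[k] for k in('R','t','K','k1')})
a=cv2.resize(S['img'][90:240,190:310],None,fx=4,fy=4,interpolation=2)
b=cv2.resize(T['img'][60:260,190:340],None,fx=2.1,fy=2.1,interpolation=2)
c=np.zeros((600,800,3),np.uint8);c[:,:480]=a;c[:420,480:795]=b;cv2.imwrite('pics/l2.png',c)
u=np.array([np.cos(np.radians(9)),np.sin(np.radians(9)),0]);v=np.array([-u[1],u[0],0])
H=np.array([.5015,-.016,0])+.195*u; H[2]=.118
for th in (55,60,65):
    t=np.radians(th); d=-u*np.cos(t)+np.array([0,0,np.sin(t)]); n=u*np.sin(t)+np.array([0,0,np.cos(t)])
    for nm,P in (('hinge under',H+.14*v),('hinge top',H+.14*v+.012*n),('front top',H+.14*v+.235*d+.012*n),('front under',H+.14*v+.235*d)):
        q=proj(S,P); print(th,nm,np.round(q,1),'crop',np.round((q-[190,90]+.5)*4,0))
```

```text
t 18.75 p [0.6352 0.0052 0.3681] q [1.700e-03 6.494e-01 7.604e-01 3.000e-04] F [-7.6 -4.5 11. ] gap 0.113 gf 63.1 j [-0.12  0.43  0.37  1.51 -0.    1.3 ]
55 hinge under [200.6 229. ] crop [ 44. 558.]
55 hinge top [196.3 226.7] crop [ 27. 549.]
55 front top [255.7 154.1] crop [265. 258.]
55 front under [260.2 156.8] crop [283. 269.]
60 hinge under [200.6 229. ] crop [ 44. 558.]
60 hinge top [196.1 227. ] crop [ 26. 550.]
60 front top [247.5 150. ] crop [232. 242.]
60 front under [252.3 152.4] crop [251. 252.]
65 hinge under [200.6 229. ] crop [ 44. 558.]
65 hinge top [195.9 227.4] crop [ 26. 551.]
65 front top [238.7 146.5] crop [197. 228.]
65 front under [243.8 148.6] crop [217. 236.]
```

View pics/l2.png

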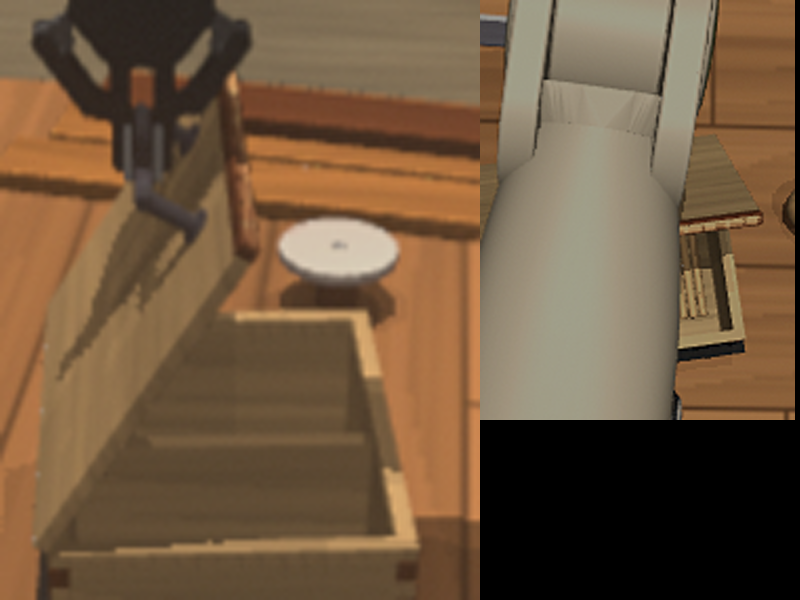

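The side crop shows the lid's near edge running from the hinge (36,546) to the front corner (237,245). That slope of 0.668 matches 60° (0.669), and the absolute corner position gives about 59°. A small final nudge and settle, then a last check.

```bash
python3 -m jog '[[0,0.0005,-0.0005,0,0,0],[0,0.001,-0.001,0,0,0],[0,0.0015,-0.0015,0,0,0],[0,0.0015,-0.0015,0,0,0],[0,0.0015,-0.0015,0,0,0],[0,0.0015,-0.0015,0,0,0]]'
python3 - <<'E'
from h import *
o=st(); print(np.round(o['joint_velocities'],3))
E
```

```text
t: 19.6
ee_pos: [0.6366, 0.0054, 0.3685]
ee_rot: [0.001, 0.649, 0.76, -0.0]
contact_force: [-6.8, -4.2, 6.2]
finger_gap: 0.114
grasp_force: 62.7
t 19.6 p [0.6366 0.0054 0.3685] q [ 1.000e-03  6.494e-01  7.604e-01 -2.000e-04] F [-6.8 -4.2  6.2] gap 0.114 gf 62.7 j [-0.12  0.44  0.38  1.52 -0.    1.3 ]
[ 0.002 -0.    -0.     0.001  0.001 -0.001]
```

```bash
python3 -c "
from cell import manip
print(manip.finish_job())"
```

```text
the job is handed in; nothing more can be done
None
```

The knob stands upright on the tub's floor, and the arm is holding the lid steady at about 60 degrees (measured 59–60); the job was handed in at about 20 s, and no verdict came back.

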